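# Mount a bead mandrel between the centres

## Task

Take the longer of the two steel mandrels from the wooden rack and lay it, without dropping it, on the two V-rests of the turning stand. Then slide the tailstock up firmly by its wooden post until both cone points sit fully home in the mandrel's hollow ends, lifting it off the rests, and leave it held there. Leave the short mandrel, the jar and the paddle where they are.

Things in the scene. Friction and masses are not known exactly. Their poses are not given: they have to be found in the camera images.
- mandrel: The mandrel to mount: a plain steel round rod 160 mm long, 18 mm diameter, about 250 g, the same at both ends: each end has a round hole 12 mm wide and 16 mm deep. Origin at the middle of its length on its axis; x runs along the rod. It starts level in one of the two places of the rack, its axis 55 mm above the bench.
- short_mandrel: Bystander: the same kind of rod but only 110 mm long (18 mm diameter), in the other place of the rack. Origin at its middle on its axis, x along the rod.
- rack: Fixed wooden rack: base 100 x 150 x 14 mm with two V-notched places side by side, 80 mm apart (at y = +40 and -40 mm), each of two V supports 10 mm thick at x = +38 and -38 mm, up to 65 mm high. Origin at the centre of the underside; rods lie along its x.
- stand: Fixed grey turning stand, bed 440 x 90 mm, 24 mm high. x: axis of the centres, from headstock (block 105 mm high) to tailstock. Origin on the bench below the midpoint of its two 90 degree V-rests (at x = +45 and -45 mm, 10 mm thick, mouth 42 mm wide, top edges 91 mm above the bench). A rod on them has its axis 82.5 mm above the bench; the centres' axis is at 85 mm.
- head_tip (a point): Tip of the headstock's fixed cone, at x = -90 mm, 85 mm above the bench in the stand's frame; axes as the stand's. Cone: 60 degrees included angle, tip 2 mm wide, growing to 18 mm. Fully home, the tip is about 9 mm inside the mandrel's end, so the mandrel's middle is then about 71 mm from it.
- tail_tip (a point): Tip of the tailstock's cone (same shape), facing the headstock, at x = 120 mm minus the joint value, 85 mm above the bench in the stand's frame. With the mandrel fully home the two tips are 141 to 143 mm apart.
- tail_post (a point): Grasp point on the tailstock's upright wooden post (16 mm diameter, from 101 to 153 mm above the bench, on top of a block 40 mm long and 56 mm wide); this point is on the post's axis 131 mm above the bench, 47 mm behind (away from the headstock of) tail_tip.
- tailstock (a joint): Travel in m: 0 fully back, grows towards the headstock, stop at 0.085; starts at 0 to 0.025. Stiff slide: moves at 5 N, stays where left. Its cone pushes the lying mandrel along the rests onto the headstock cone (a few N more), then the cones lift it; 10 to 15 N more than free sliding seats it fully, at 0.067 to 0.069.
- jar: Bystander: white closed jar with steel lid, 56 mm diameter, 62 mm high, on the bench beyond the work. Origin under its centre.
- paddle: Bystander: black flat shaping paddle with a wooden handle, about 200 mm long, 22 mm thick, lying on the bench beyond the work. Origin under it, between plate and handle.
There are look-alikes about, which are no part of the job. What is shaped like the mandrel but purple or red is not meant.

How it is judged:
By the outcome, as a careful person would: the job done as asked, in the order asked, and still so for the second after the job is handed in, with the robot touching nothing.
It also fails if it takes over 53 s, if anything falls off the work surface, if the arm or the gripper's body presses on something with over 40 N, if the wrist force passes 120 N, or if a joint passes its speed limit or range.

## Robot

A 7-joint arm with a two-finger parallel gripper is mounted at the origin on the work surface. World frame = base frame: x ahead of the robot, y to its left, z up, the work surface at z = 0. Lengths are in m, angles in rad, forces in N, time in s.
With the tool pointing down it reaches from about 0.4 to 0.85 m from the base axis. Payload 4.5 kg.
Tool frame: the origin (TCP) lies midway between the tips of the shut fingers; the grasp point (between the pads) lies 19 mm behind it; z points along the fingers, y is the direction in which the jaws open and shut (so a half turn about z gives the same grasp; the last joint's range is limited). The gripper opens to 88 mm and grips with 3 to 60 N. Pads are 18 mm wide; open, the fingers measure 123 mm over their backs; the gripper's body (75 mm by 187 mm) begins 45 mm behind the grasp point.
Start: joints at [1.324, 0.689, -0.195, 1.565, 0.157, 0.902, -0.215], TCP at [0.173, -0.601, 0.239] pointing down, gripper open.
Joint ranges: [-3.01, 3.01], [-0.46, 2.08], [-1.47, 1.51], [0.13, 2.56], [-1, 4.14], [0.04, 2.09], [-2.66, 2.66]. Speed limits (rad/s): [2.57, 2.57, 3.14, 3.14, 3.14, 3.14, 3.14].

## Interface

Orientations are given as a unit quaternion [x, y, z, w].
In Python, from plant import get_state, snapshot, finish_job, find_in gives the robot as it stands.
- The arm moves only by the shell command python3 -m creep 'ROWS' [OPENING] [FORCE]. ROWS is JSON, one flat list of numbers, 6 for each row, row after row: the shift along the tool's x, y, z in mm, then the turn, a rotation vector about the tool's x, y, z in degrees. In form: [tx, ty, tz, wx, wy, wz, tx, ty, tz, wx, wy, wz, ...]. A call has 1 to 5 rows; each row shifts and turns the pose as measured when the row begins, along the tool's axes as they then stand; what a row does not reach is not made up. A row lasts 1/12 s, in which the tool goes at most 41.7 mm and 7.16 degrees, less where a joint would pass 70% of its speed; a pose out of reach is approached as far as the arm can. A call is refused whole if a number of a shift passes 41.7 or a number of a turn 7.16, either way. A call with a gripper value outside its range is refused whole. OPENING is the finger opening in mm, from 0 to 88.1, set as the call begins (- or left out, the last holds). The fingers move at their own pace and stop on an object; FORCE is the grip in N (left out, the last holds). Time passes only in rows, so rows that do not move let the fingers close. It gives the time, the measured TCP pose, the force and the opening at its end, in the units of the state.
- get_state(): the state, without advancing time (a new reading comes with each control period).
- snapshot(name): name is "scene" or "top" or "wrist"; returns a dict with "color" (384x512x3 uint8, red, green, blue), "intrinsics" (3x3 intrinsics, pixels), "extrinsics" (4x4, takes a point from world to camera coordinates). Camera axes: x right, y down, z forward; pixel columns grow to the right and rows downward; lengths in m; the calibration is good to about 2 mm. A picture is of the moment at which its call begins. There is no depth.
- finish_job(): hands the job in, once; it reports no verdict.
Trained networks look in the newest picture that a camera, given by its name, has taken for a name from the list of things; names that differ only in an ending like _2 or _b are one class to them, and where a whole thing is asked for, a point or a joint stands for the part that bears it (a point fixed in the world has none). Each returns a list of dicts, best first, with "score" (0 to 1); they miss things now and then, are a little off and sometimes report something else, mostly with a low value. They report only what shows in the picture. A call takes as long as a camera call. They do not tell look-alikes from the thing itself.
- find_in(thing, camera): "xy" ([column, row] in pixels, amid what is visible of it).
The state is a dict: "clock": time; "q": joint angles; "qd": joint speeds; "joint_torque": joint torques, N m; "tool_pos": TCP position; "eef_rot": TCP orientation; "contact_force": force on the tool from outside, world axes, zero at the start; "moment": the same for the moment, N m; "opening": opening from 0.0 (shut) to 1.0 (fully open).
Only numpy, scipy, OpenCV 4.12 (cv2) and the standard library are available. Lean on these libraries where they do the work, as an engineer would, in place of code of your own. Each camera call takes 0.05 s, during which the arm holds its last target.

## Working session

There is one attempt and no reset: what is moved stays moved. The work goes in short steps, Python scripts to look and compute and a shell command to move; the robot and the scene stay as the last step left them, time stands still between calls to the robot, and variables do not carry over. Pictures are saved under pics/ and viewed, and the job is handed in when it is done.

```bash
ls; mkdir -p pics
python3 - <<'E'
from plant import *
import cv2
s=get_state();print(s)
for n in("scene","top","wrist"):
    p=snapshot(n);cv2.imwrite(f"pics/{n}0.png",p["color"][:,:,::-1]);print(n,p["intrinsics"].tolist(),p["extrinsics"].round(4).tolist() if hasattr(p["extrinsics"],'round') else p["extrinsics"])
    for t in("mandrel","short_mandrel","rack","stand","head_tip","tail_tip","tail_post","jar","paddle"):
        try:print(t,[(d["xy"],round(d["score"],2)) for d in find_in(t,n)][:4])
        except Exception as e:print(t,e)
print(get_state()["clock"])
E
```

```text
pics
{'clock': 0.0, 'q': array([ 1.3238203 ,  0.69001256, -0.19449113,  1.56634403,  0.15730824,
        0.90249986, -0.21508682]), 'qd': array([ 1.58051166e-03, -8.31529132e-05, -9.96362218e-04, -1.05116568e-03,
        5.51871387e-04, -8.82296794e-04, -2.02457515e-03]), 'joint_torque': array([-1.90062792e-04, -5.27554572e+01, -1.26685593e+00, -1.53426629e+01,
       -5.26267604e-02,  6.61178885e-03,  1.66918467e-04]), 'tool_pos': array([ 0.17294961, -0.59993089,  0.23789162]), 'eef_rot': array([ 9.90155391e-01,  1.39969370e-01, -2.06838257e-04, -9.13162203e-04]), 'contact_force': array([-0.29348965, -0.28672195,  0.30163697]), 'moment': array([-0.01361697,  0.04267198, -0.00960175]), 'opening': 0.9996234778803323}
scene [[392.8535882034811, 0.0, 261.0741757647982], [0.0, 392.8535882034811, 193.2753993548547], [0.0, 0.0, 1.0]] [[-0.5178, 0.8552, -0.0229, 0.3174], [0.5333, 0.3017, -0.7903, -0.2489], [-0.669, -0.4215, -0.6123, 1.3842], [0.0, 0.0, 0.0, 1.0]]
mandrel [([188.1, 169.0], 0.88), ([261.3, 161.6], 0.79), ([207.8, 142.6], 0.49)]
short_mandrel [([206.1, 178.3], 0.6)]
rack [([20
[... 531 characters left out ...]
01.3], 0.79), ([301.6, 262.2], 0.68), ([375.6, 254.2], 0.61)]
short_mandrel [([321.6, 193.7], 0.49)]
rack [([334.9, 199.3], 0.74), ([203.0, 131.3], 0.64)]
stand [([200.9, 195.5], 0.62)]
head_tip [([196.3, 198.5], 0.7)]
tail_tip [([153.2, 183.5], 0.86)]
tail_post [([156.5, 182.4], 0.83)]
jar [([315.4, 135.0], 0.74)]
paddle [([201.3, 131.6], 0.97)]
wrist [[333.7439354592178, 0.0, 257.3094322083646], [0.0, 333.7439354592178, 186.79914206141197], [0.0, 0.0, 1.0]] [[0.2773, -0.9608, -0.0006, -0.6249], [-0.9187, -0.2654, 0.2924, -0.0412], [-0.2811, -0.0805, -0.9563, 0.3907], [0.0, 0.0, 0.0, 1.0]]
mandrel []
short_mandrel []
rack []
stand []
head_tip []
tail_tip []
tail_post []
jar []
paddle []
1.5
```

View pics/scene0.png

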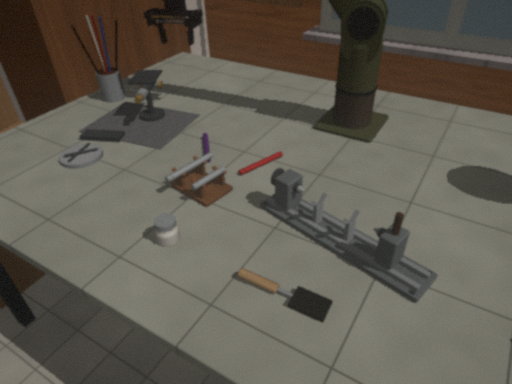

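View pics/top0.png

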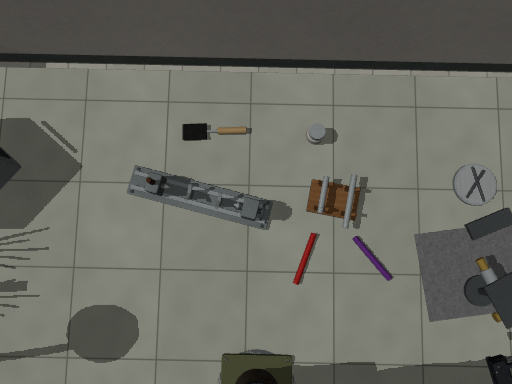

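Run:
```python
import cv2
a=cv2.imread("pics/top0.png")
cv2.imwrite("pics/topc.png",cv2.resize(a[100:290,110:400],None,fx=2.7,fy=2.7,interpolation=cv2.INTER_CUBIC))
a=cv2.imread("pics/scene0.png")
cv2.imwrite("pics/scenec.png",cv2.resize(a[130:230,150:290],None,fx=5.5,fy=5.5,interpolation=cv2.INTER_CUBIC))
```

```text
(no output)
```

View pics/topc.png

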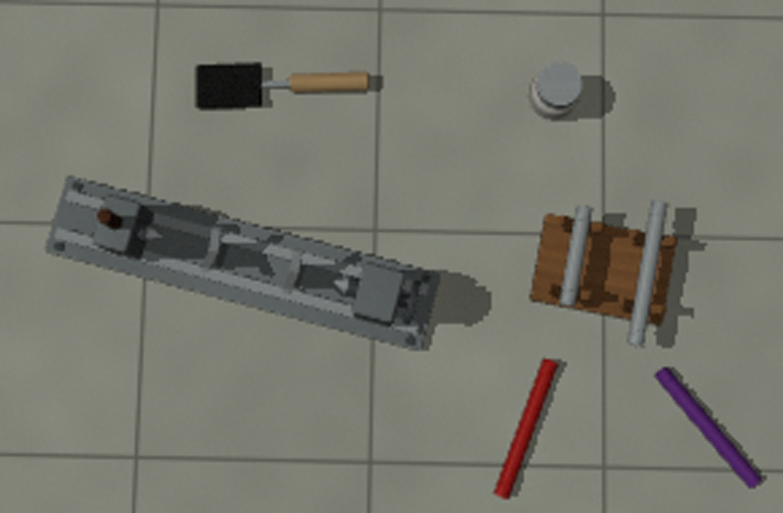

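View pics/scenec.png

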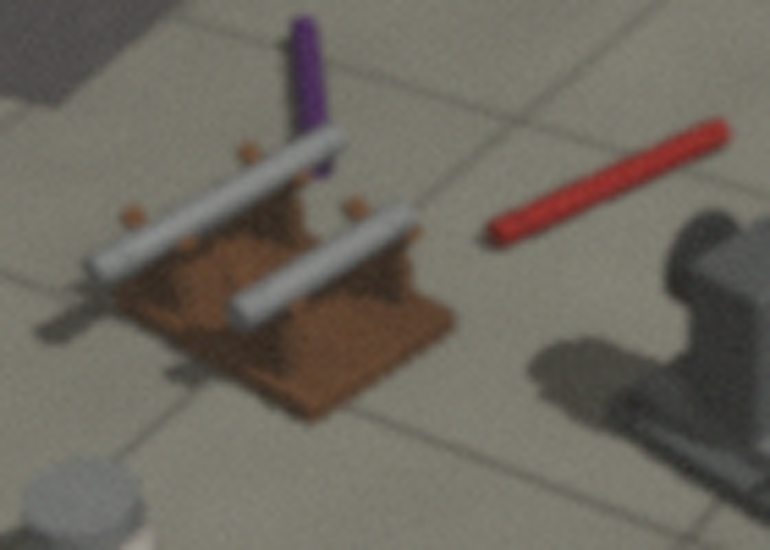

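```bash
cat > h.py <<'E'
import numpy as np,cv2,json
from plant import *
from scipy.spatial.transform import Rotation as R
CAM={}
def load(n):
    d=json.load(open(f"pics/{n}.json"));return np.array(d["K"]),np.array(d["E"])
def shot(cam,name):
    p=snapshot(cam);cv2.imwrite(f"pics/{name}.png",p["color"][:,:,::-1])
    json.dump(dict(K=np.array(p["intrinsics"]).tolist(),E=np.array(p["extrinsics"]).tolist()),open(f"pics/{name}.json","w"))
    return p
def back(n,uv,z):
    K,E=load(n);d=E[:3,:3].T@np.linalg.inv(K)@np.array([uv[0],uv[1],1.]);c=-E[:3,:3].T@E[:3,3]
    return c+d*(z-c[2])/d[2]
def proj(n,P):
    K,E=load(n);P=np.atleast_2d(P);q=(P@E[:3,:3].T+E[:3,3])@K.T;return q[:,:2]/q[:,2:]
E
python3 - <<'E'
from h import *
shot("top","top1");shot("scene","scene1")
c=lambda u,v:(110+u/2.7,100+v/2.7)
a=back("top1",c(657,203),.058);b=back("top1",c(635,344),.058)
print("rod",a,b,(a+b)/2,np.linalg.norm(a-b),np.degrees(np.arctan2(*(a-b)[1::-1])))
C=[back("top1",c(*p),.024) for p in((68,178),(47,252),(425,349),(438,272))]
for p in C:print(p)
m=sum(C)/4;d=(C[2]+C[3]-C[0]-C[1])/2;print("bed",m,np.linalg.norm(d),np.linalg.norm(C[0]-C[1]),np.degrees(np.arctan2(d[1],d[0])))
h=back("top1",c(340,285),.085);t=back("top1",c(158,235),.085);print("tips",h,t,np.linalg.norm(h-t),np.degrees(np.arctan2(*(t-h)[1::-1])))
p=back("top1",c(110,212),.153);print("post",p)
# scene rod ends
c=lambda u,v:(150+u/5.5,130+v/5.5)
a=back("scene1",c(338,135),.055);b=back("scene1",c(100,270),.055);print("scene rod",a,b,(a+b)/2,np.linalg.norm(a-b),np.degrees(np.arctan2(*(b-a)[1::-1])))
print(R.from_quat(get_state()["eef_rot"]).as_matrix().round(3))
E
```

```text
rod [ 0.63087022 -0.27761913  0.058     ] [ 0.47621655 -0.252202    0.058     ] [ 0.55354338 -0.26491056  0.058     ] 0.15672838171034284 -9.333056095066228
[0.65164764 0.37888829 0.024     ]
[0.56719816 0.39782438 0.024     ]
[ 0.46741107 -0.02683733  0.024     ]
[ 0.55341202 -0.04009638  0.024     ]
bed [0.55991722 0.17744474 0.024     ] 0.4332874991993967 0.08654646360630824 -103.20947810262382
tips [0.53149719 0.0669057  0.085     ] [0.58117369 0.26249498 0.085     ] 0.20179921240005247 75.7491313618492
post [0.59506351 0.29856601 0.153     ]
scene rod [ 0.47847816 -0.24758678  0.055     ] [ 0.63303489 -0.2747469   0.055     ] [ 0.55575652 -0.26116684  0.055     ] 0.15692499845219832 -9.96677615867611
[[ 0.961  0.277  0.   ]
 [ 0.277 -0.961 -0.   ]
 [ 0.     0.    -1.   ]]
```

Run:
```python
import cv2
a=cv2.imread("pics/top1.png")
cv2.imwrite("pics/topd.png",cv2.resize(a[155:235,120:280],None,fx=5,fy=5,interpolation=cv2.INTER_CUBIC))
a=cv2.imread("pics/scene1.png")
cv2.imwrite("pics/scened.png",cv2.resize(a[160:300,255:440],None,fx=4.2,fy=4.2,interpolation=cv2.INTER_CUBIC))
```

```text
(no output)
```

View pics/topd.png

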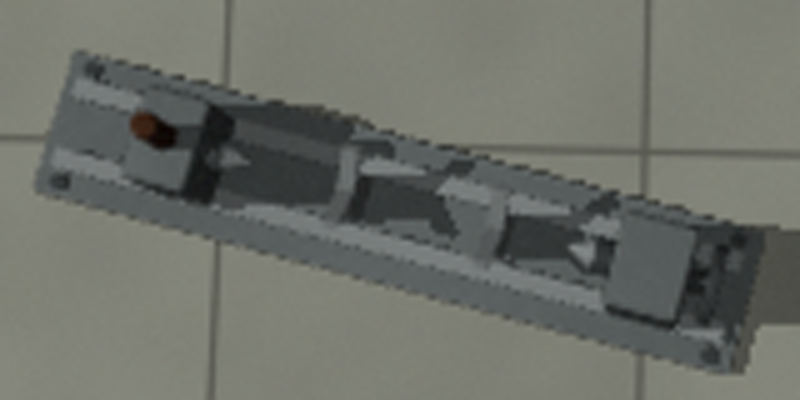

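View pics/scened.png

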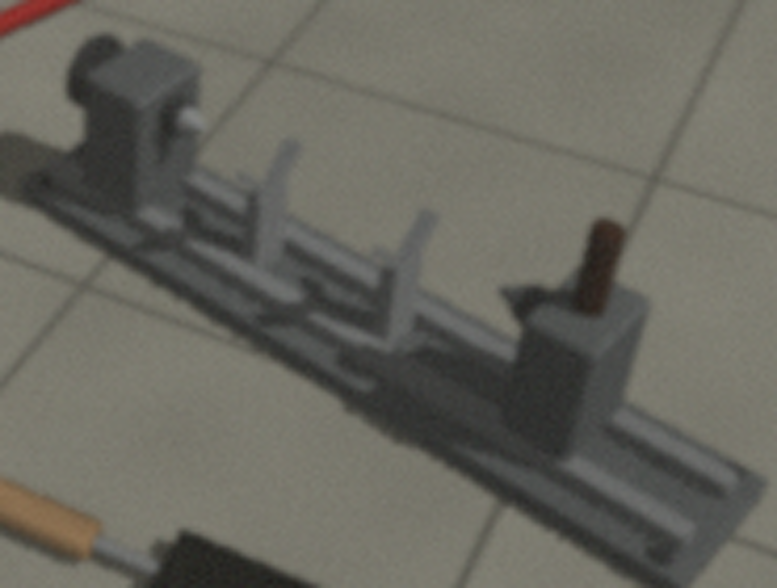

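```bash
cat > fit.py <<'E'
from h import *
from scipy.optimize import least_squares
T=lambda u,v:(120+u/5-.4,155+v/5-.4)
S=lambda u,v:(255+u/4.2-.4,160+v/4.2-.4)
def pts(p):
    x,y,a,j,w,o=p
    L={"ht":(-.09,0,.085),"tt":(.12-j,0,.085),"post":(.167-j,0,.153),
     "rhf":(-.045,w,.091),"rhn":(-.045,-w,.091),"rtf":(.045,w,.091),"rtn":(.045,-w,.091),
     "b1":(o+.22,-.045,.024),"b2":(o+.22,.045,.024),"b3":(o-.22,.045,.024),"b4":(o-.22,-.045,.024)}
    c,s=np.cos(a),np.sin(a)
    return {k:(x+c*v[0]-s*v[1],y+s*v[0]+c*v[1],v[2]) for k,v in L.items()}
obs=[("top1","post",T(145,122)),("top1","tt",T(247,160)),("top1","ht",T(572,253)),
("top1","b1",T(78,52)),("top1","b2",T(38,190)),("top1","b3",T(742,370)),("top1","b4",T(760,232)),
("scene1","ht",S(203,120)),("scene1","tt",S(503,292)),("scene1","post",S(608,225)),("scene1","rhf",S(290,140)),("scene1","rtf",S(428,213)),("scene1","b2",S(765,482)),
("top1","rtn",T(352,146)),("top1","rtf",T(342,218)),("top1","rhn",T(502,196)),("top1","rhf",T(488,265))]
def f(p):
    q=pts(p);return np.concatenate([proj(n,q[k])[0]-np.array(o) for n,k,o in obs])
r=least_squares(f,[.555,.155,1.33,.01,.021,.02],loss="soft_l1")
if __name__=="__main__":
    print(r.x,np.degrees(r.x[2]))
    for o,e in zip(obs,f(r.x).reshape(-1,2)):print(o[:2],e.round(2))
E
python3 fit.py
```

```text
[0.55725672 0.16059221 1.32839582 0.01592983 0.02006349 0.01785574] 76.1114742812641
('top1', 'post') [-1.07  0.02]
('top1', 'tt') [-0.16  0.08]
('top1', 'ht') [-0.24 -1.13]
('top1', 'b1') [-0.49 -1.15]
('top1', 'b2') [-1.21 -0.44]
('top1', 'b3') [-1.27  1.44]
('top1', 'b4') [2.72 0.11]
('scene1', 'ht') [0.1  1.64]
('scene1', 'tt') [-1.1  -1.22]
('scene1', 'post') [0.2  0.37]
('scene1', 'rhf') [-0.31 -0.95]
('scene1', 'rtf') [-0.94 -1.37]
('scene1', 'b2') [-0.23 -5.29]
('top1', 'rtn') [0.17 1.21]
('top1', 'rtf') [-1.71  0.24]
('top1', 'rhn') [ 0.38 -0.72]
('top1', 'rhf') [-0.59 -1.02]
```

```bash
cat > go.py <<'E'
# prints remaining shift/turn in tool axes to a target: x y z(mm) yaw(deg)
import sys
from h import *
x,y,z,yaw=map(float,sys.argv[1:5])
s=get_state();M=R.from_quat(s["eef_rot"]).as_matrix()
a=np.radians(yaw);G=np.array([[np.cos(a),np.sin(a),0],[np.sin(a),-np.cos(a),0],[0,0,-1]])
d=M.T@(np.array([x,y,z])/1000-s["tool_pos"])*1000
print("clock",s["clock"],"pos",(s["tool_pos"]*1000).round(1),"yaw",np.degrees(np.arctan2(M[1,0],M[0,0])).round(1),"F",s["contact_force"].round(1),"open",round(s["opening"]*88.1,1))
print("q",np.array(s["q"]).round(2))
print("shift",d.round(1),"turn",np.degrees(R.from_matrix(M.T@G).as_rotvec()).round(1))
E
python3 -m creep '[37,-17,0,0,0,0,37,-17,0,0,0,0,37,-17,0,0,0,0,37,-17,0,0,0,0,37,-17,0,0,0,0]' 60 && python3 go.py 554.5 -263 160 -9.7
```

```text
clock: 2.02
tool_pos: [0.3208, -0.4744, 0.237]
eef_rot: [0.992, 0.127, -0.004, 0.004]
contact_force: [0.5, -0.6, 0.0]
opening: 0.682
clock 2.0167 pos [ 320.8 -474.4  237. ] yaw 14.6 F [ 0.5 -0.6  0. ] open 60.1
q [ 0.99  0.62 -0.16  1.73  0.15  0.8  -0.56]
shift [ 280.2 -145.9   73.7] turn [ 0.5  0.4 24.3]
```

```bash
python3 -m creep '[36,-19,0,0,0,5,37,-16,0,0,0,5,38,-13,5,0,0,5,38,-10,5,0,0,5,38,-7,5,0,0,4]' && python3 go.py 554.5 -263 160 -9.7
python3 -m creep '[36,-5,10,0,0,2,36,-3,10,0,0,0,30,-2,12,0,0,0,15,0,8,0,0,0,0,0,0,0,0,0]' && python3 go.py 554.5 -263 160 -9.7
```

```text
clock: 2.43
tool_pos: [0.5045, -0.387, 0.222]
eef_rot: [0.996, -0.089, -0.003, 0.003]
contact_force: [-0.4, -0.7, -0.4]
opening: 0.68
clock 2.4333 pos [ 504.5 -387.   222. ] yaw -10.2 F [-0.4 -0.7 -0.4] open 59.9
q [ 0.58  0.72 -0.01  1.55  0.02  0.87 -1.18]
shift [  27.6 -131.3   61. ] turn [ 0.4  0.3 -0.5]
clock: 2.85
tool_pos: [0.6379, -0.3905, 0.1785]
eef_rot: [0.995, -0.101, 0.001, 0.001]
contact_force: [0.4, 1.2, -0.5]
opening: 0.68
clock 2.85 pos [ 637.9 -390.5  178.5] yaw -11.6 F [ 0.4  1.2 -0.5] open 59.9
q [ 0.48  0.93  0.01  1.19 -0.01  1.02 -1.28]
shift [-107.4 -108.1   18.1] turn [ 0.1 -0.1 -1.9]
```

```bash
python3 -m creep '[-27,-27,0,0,0,-2,-28,-28,0,0,0,0,-28,-28,0,0,0,0,-24,-24,0,0,0,0,0,0,0,0,0,0]' && python3 go.py 554.5 -263 160 -9.7; python3 -c "
from h import *
shot('wrist','w1');shot('top','t2')
for n in ('mandrel','short_mandrel'):print(n,[(d['xy'],round(d['score'],2)) for d in find_in(n,'wrist')][:4])
"
```

```text
clock: 3.27
tool_pos: [0.5438, -0.2626, 0.1741]
eef_rot: [0.996, -0.084, -0.001, 0.001]
contact_force: [-0.4, -0.3, -0.2]
opening: 0.684
clock 3.2667 pos [ 543.8 -262.6  174.1] yaw -9.6 F [-0.4 -0.3 -0.2] open 60.2
q [ 0.37  0.74  0.    1.7   0.    0.7  -1.37]
shift [10.6 -1.5 14. ] turn [0.1 0.1 0.1]
mandrel [([306.2, 259.6], 0.97), ([165.5, 353.4], 0.87), ([254.6, 155.0], 0.8)]
short_mandrel [([157.7, 156.9], 0.62)]
```

View pics/w1.png

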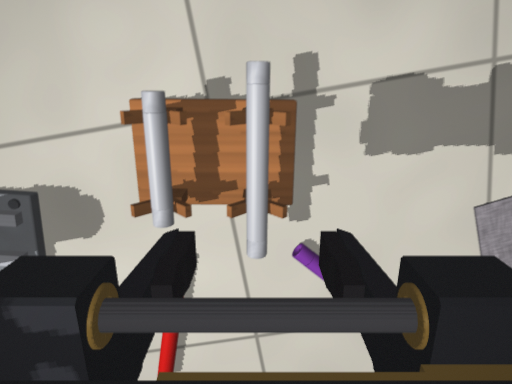

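The wrist view shows the long steel rod from (258,63) to (257,258), the short one at (158,158), red at (168,350) and purple at (310,262). The one I want is the long grey rod.

```bash
python3 -c "
from h import *
for z in(.055,):
  a=back('w1',(258.5,64),z);b=back('w1',(257,256),z);print(a,b,(a+b)/2,np.linalg.norm(a-b),np.degrees(np.arctan2(*(a-b)[1::-1])))
"; python3 go.py 554.5 -263 36 -9.7
```

```text
[ 0.63187709 -0.278966    0.055     ] [ 0.47389255 -0.25101548  0.055     ] [ 0.55288482 -0.26499074  0.055     ] 0.16043798249288999 -10.032913594402764
clock 3.4667 pos [ 550.7 -271.6  175.4] yaw -10.0 F [ 0.7 -0.9  0.2] open 60.0
q [ 0.38  0.74  0.01  1.68  0.    0.71 -1.37]
shift [  0.8 -10.4 139.3] turn [ 0.5 -0.6 -0.3]
```

```bash
python3 -m creep '[1,-7,30,0,0,0,0,0,30,0,0,0,0,0,0,0,0,0]' && python3 go.py 553 -264.5 36 -10
```

```text
clock: 3.72
tool_pos: [0.5586, -0.2727, 0.117]
eef_rot: [0.996, -0.09, 0.011, 0.008]
contact_force: [-1.1, 0.3, 0.2]
opening: 0.677
clock 3.7167 pos [ 558.6 -272.7  117. ] yaw -10.3 F [-1.1  0.3  0.2] open 59.7
q [ 0.37  0.83  0.01  1.71  0.01  0.58 -1.38]
shift [-8.9 -8.2 80.7] turn [ 0.8 -1.3 -0.3]
```

```bash
python3 -m creep '[-9,-8,20,0.8,-1.3,0,0,0,0,0,0,0,0,0,0,0,0,0]' && python3 go.py 553 -264.5 36 -10
```

```text
clock: 3.97
tool_pos: [0.5543, -0.2687, 0.0978]
eef_rot: [0.996, -0.092, 0.002, 0.002]
contact_force: [-0.1, -0.5, 0.2]
opening: 0.682
clock 3.9667 pos [ 554.3 -268.7   97.8] yaw -10.6 F [-0.1 -0.5  0.2] open 60.1
q [ 0.37  0.86  0.    1.71  0.    0.56 -1.38]
shift [-2.3 -4.1 61.8] turn [ 0.2 -0.3 -0.6]
```

```bash
python3 -m creep '[-2,-4,18,0,0,-0.6,0,-1,20,0,0,0,0,0,0,0,0,0]' && python3 go.py 553 -264.5 36 -10
```

```text
clock: 4.22
tool_pos: [0.5582, -0.2689, 0.0647]
eef_rot: [0.996, -0.088, 0.008, 0.005]
contact_force: [-0.7, -0.5, 0.5]
opening: 0.682
clock 4.2167 pos [ 558.2 -268.9   64.7] yaw -10.1 F [-0.7 -0.5  0.5] open 60.1
q [ 0.37  0.91  0.    1.73  0.01  0.49 -1.38]
shift [-6.4 -3.7 28.6] turn [ 0.5 -0.9 -0.1]
```

```bash
python3 -m creep '[-5,-6,12,0.5,-0.9,0,-1,-2,12,0,0,0,-2,-2,4,0,0,0,0,0,0,0,0,0]' && python3 go.py 553 -264.5 36 -10
```

```text
clock: 4.55
tool_pos: [0.5556, -0.2602, 0.0395]
eef_rot: [0.996, -0.089, 0.004, 0.001]
contact_force: [-0.0, 0.9, -0.6]
opening: 0.681
clock 4.55 pos [ 555.6 -260.2   39.5] yaw -10.3 F [-0.   0.9 -0.6] open 60.0
q [ 0.36  0.95 -0.    1.74  0.    0.45 -1.39]
shift [-1.9  4.7  3.5] turn [ 0.1 -0.5 -0.3]
```

```bash
python3 -m creep '[-2,4,3,0,-0.5,0,0,0,0,0,0,0]' && python3 go.py 553 -264.5 36 -10; python3 -c "
from h import *
shot('wrist','w2')"
```

```text
clock: 4.72
tool_pos: [0.553, -0.2641, 0.0368]
eef_rot: [0.996, -0.089, -0.0, 0.001]
contact_force: [0.3, -0.0, 1.2]
opening: 0.681
clock 4.7167 pos [ 553.  -264.1   36.8] yaw -10.2 F [ 0.3 -0.   1.2] open 60.0
q [ 0.37  0.95  0.    1.73  0.    0.45 -1.38]
shift [0.  0.4 0.8] turn [ 0.1  0.  -0.2]
```

View pics/w2.png

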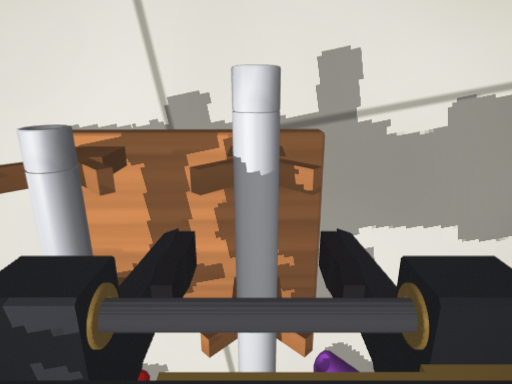

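The long rod (column about 257) sits centred between the fingers, with the pads clear of the supports. I'm closing the gripper now.

```bash
python3 -m creep '[0,0,0,0,0,0,0,0,0,0,0,0,0,0,0,0,0,0,0,0,0,0,0,0,0,0,0,0,0,0]' 8 35 && python3 go.py 553 -264.5 36 -10
```

```text
clock: 5.18
tool_pos: [0.5545, -0.2644, 0.0385]
eef_rot: [0.996, -0.089, 0.001, 0.001]
contact_force: [-0.6, -0.2, 0.6]
opening: 0.328
clock 5.1833 pos [ 554.5 -264.4   38.5] yaw -10.2 F [-0.6 -0.2  0.6] open 28.9
q [ 0.37  0.95  0.    1.73  0.    0.45 -1.38]
shift [-1.5  0.4  2.5] turn [ 0.1 -0.2 -0.2]
```

```bash
python3 -m creep '[-1,0,1,0,0,0,0,0,0,0,0,0,0,0,0,0,0,0,0,0,0,0,0,0]' && python3 go.py 553 -264.5 36 -10
```

```text
clock: 5.52
tool_pos: [0.5535, -0.2639, 0.0374]
eef_rot: [0.996, -0.089, 0.001, 0.001]
contact_force: [-0.3, 0.6, 0.4]
opening: 0.186
clock 5.5167 pos [ 553.5 -263.9   37.4] yaw -10.2 F [-0.3  0.6  0.4] open 16.4
q [ 0.37  0.95 -0.    1.74  0.    0.45 -1.38]
shift [-0.4  0.7  1.4] turn [ 0.1 -0.2 -0.2]
```

```bash
python3 -m creep '[0,0,0,0,0,0,0,0,0,0,0,0,0,0,-10,0,0,0,0,0,-10,0,0,0,0,0,0,0,0,0]' && python3 go.py 553 -264.5 200 -10
```

```text
clock: 5.93
tool_pos: [0.5522, -0.2633, 0.058]
eef_rot: [0.996, -0.089, -0.0, 0.001]
contact_force: [-0.1, -0.3, -3.8]
opening: 0.181
clock 5.9333 pos [ 552.2 -263.3   58. ] yaw -10.2 F [-0.1 -0.3 -3.8] open 16.0
q [ 0.37  0.92 -0.    1.73  0.    0.49 -1.38]
shift [   1.     1.3 -142. ] turn [ 0.1  0.  -0.2]
```

```bash
python3 -m creep '[0,0,-30,0,0,0,0,0,-35,0,0,0,0,0,-35,0,0,0,0,0,-30,0,0,0,0,0,0,0,0,0]' - 40 && python3 go.py 558 167 200 76.1; python3 -c "
from h import *
shot('wrist','w3')"
```

```text
clock: 6.35
tool_pos: [0.5501, -0.2622, 0.1921]
eef_rot: [0.996, -0.089, -0.003, -0.0]
contact_force: [0.7, -0.9, -1.7]
opening: 0.184
clock 6.35 pos [ 550.1 -262.2  192.1] yaw -10.2 F [ 0.7 -0.9 -1.7] open 16.2
q [ 0.37  0.72  0.    1.66 -0.    0.76 -1.38]
shift [ -68.4 -423.8   -7.5] turn [ -0.3   0.3 -86.3]
```

View pics/w3.png

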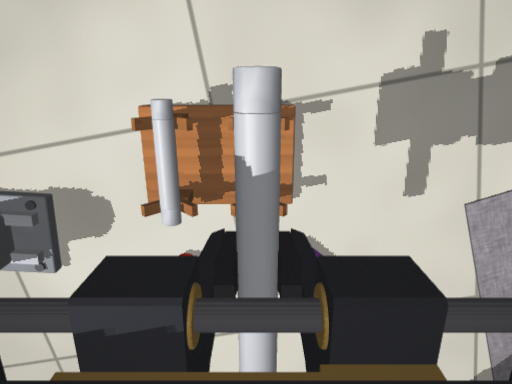

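```bash
python3 -m creep '[-5,-33,-3,0,0,-6.5,-1,-34,0,0,0,-6.5,3,-34,0,0,0,-6.5,7,-34,0,0,0,-6.5,11,-33,0,0,0,-6.5]' && python3 go.py 558 167 200 76.1
```

```text
clock: 6.82
tool_pos: [0.549, -0.0978, 0.1868]
eef_rot: [0.981, 0.195, -0.01, 0.001]
contact_force: [0.4, -0.1, -2.8]
opening: 0.183
clock 6.8167 pos [549.  -97.8 186.8] yaw 22.5 F [ 0.4 -0.1 -2.8] open 16.1
q [ 0.16  0.68 -0.13  1.81  0.14  0.68 -1.22]
shift [ 109.3 -241.2  -15.1] turn [ -0.6   1.  -53.6]
```

```bash
python3 -m creep '[14,-31,-4,0,0,-7,17,-29,-2,0,0,-7,21,-27,-2,0,0,-7,24,-25,0,0,0,-7,20,-20,0,0,0,-7]' && python3 go.py 558 167 200 76.1
```

```text
clock: 7.23
tool_pos: [0.5409, 0.0763, 0.186]
eef_rot: [0.872, 0.488, -0.016, -0.006]
contact_force: [0.4, 0.2, -3.4]
opening: 0.183
clock 7.2333 pos [540.9  76.3 186. ] yaw 58.5 F [ 0.4  0.2 -3.4] open 16.1
q [-0.05  0.68 -0.29  1.82  0.27  0.71 -1.04]
shift [ 86.  -33.3 -15. ] turn [ -1.7   1.  -17.6]
```

```bash
python3 -m creep '[25,-12,-4,-0.6,0.4,-6,25,-7,-3,-0.6,0.3,-6,20,-4,-3,-0.5,0.3,-5,0,0,0,0,0,0,0,0,0,0,0,0]' && python3 go.py 558 167 200 76.1; python3 -c "
from h import *
shot('wrist','w4')"
```

```text
clock: 7.65
tool_pos: [0.5421, 0.1625, 0.1875]
eef_rot: [0.78, 0.626, -0.005, -0.006]
contact_force: [0.3, -0.6, -3.0]
opening: 0.186
clock 7.65 pos [542.1 162.5 187.5] yaw 77.5 F [ 0.3 -0.6 -3. ] open 16.4
q [-0.15  0.7  -0.38  1.78  0.35  0.74 -0.92]
shift [  7.8  14.3 -12.7] turn [-0.9 -0.   1.4]
```

View pics/w4.png

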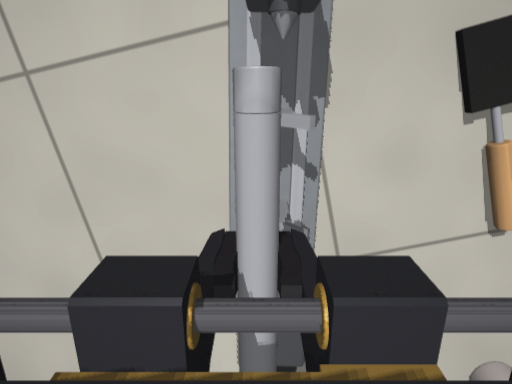

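```bash
cat > ov.py <<'E'
import sys
from h import *
from fit import r,pts
n=sys.argv[1];p=list(r.x)
if len(sys.argv)>2:p[:4]=[float(v) for v in sys.argv[2:6]]
q=pts(p);I=cv2.imread(f"pics/{n}.png");I=cv2.resize(I,None,fx=1.5,fy=1.5)
P={k:proj(n,v)[0] for k,v in q.items()}
for k,v in P.items():
    if abs(v).max()<2000:cv2.circle(I,tuple(int(1.5*c) for c in v),3,(0,0,255),1);cv2.putText(I,k,tuple(int(1.5*c)+4 for c in v),0,.4,(0,0,255))
for a,b in(("b1","b2"),("b2","b3"),("b3","b4"),("b4","b1")):
    cv2.line(I,tuple((1.5*P[a]).astype(int).tolist()),tuple((1.5*P[b]).astype(int).tolist()),(0,255,0),1)
cv2.imwrite(f"pics/ov_{n}.png",I)
print("tt at",back(n,(284,38),.085),"model",q["tt"])
E
python3 ov.py w4
```

```text
tt at [0.58080549 0.2626114  0.085     ] model (np.float64(0.5822370598856759), np.float64(0.26161984889033285), 0.085)
```

View pics/ov_w4.png

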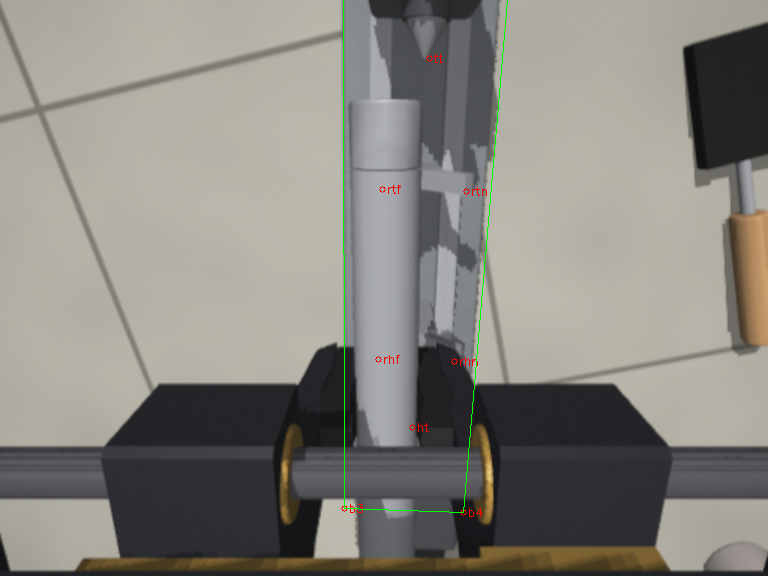

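The picture shows the tail tip at (284,38) and the tail-side rest horn near (315,121). The bed edges match my fitted model. Next I'm moving above the rests and then down.

```bash
python3 -m creep '[5,12,8,-0.9,0,1.4,2,3,0,0,0,0,0,0,0,0,0,0,0,0,0,0,0,0]' && python3 go.py 557.5 168 65 76.1
```

```text
clock: 8.03
tool_pos: [0.5562, 0.16, 0.176]
eef_rot: [0.79, 0.613, -0.005, -0.0]
contact_force: [0.5, 0.2, -2.9]
opening: 0.185
clock 8.0333 pos [556.2 160.  176. ] yaw 75.6 F [ 0.5  0.2 -2.9] open 16.3
q [-0.16  0.73 -0.35  1.76  0.35  0.73 -0.95]
shift [ 8.80e+00 -1.00e-01  1.11e+02] turn [-0.4  0.4 -0.5]
```

```bash
python3 -m creep '[8,0,22,-0.4,0.4,-0.5,2,0,22,0,0,0,0,0,15,0,0,0,0,0,0,0,0,0,0,0,0,0,0,0]' && python3 go.py 557.5 168 65 76.1;python3 -c "
from h import *
shot('wrist','w5');shot('scene','s5')"; python3 ov.py w5 >/dev/null
```

```text
clock: 8.45
tool_pos: [0.5593, 0.1646, 0.1167]
eef_rot: [0.79, 0.613, 0.0, 0.001]
contact_force: [0.5, 0.5, -1.5]
opening: 0.185
clock 8.45 pos [559.3 164.6 116.7] yaw 75.7 F [ 0.5  0.5 -1.5] open 16.3
q [-0.19  0.81 -0.31  1.79  0.4   0.6  -0.99]
shift [ 2.9 -2.6 51.7] turn [ 0.1  0.1 -0.4]
```

View pics/ov_w5.png

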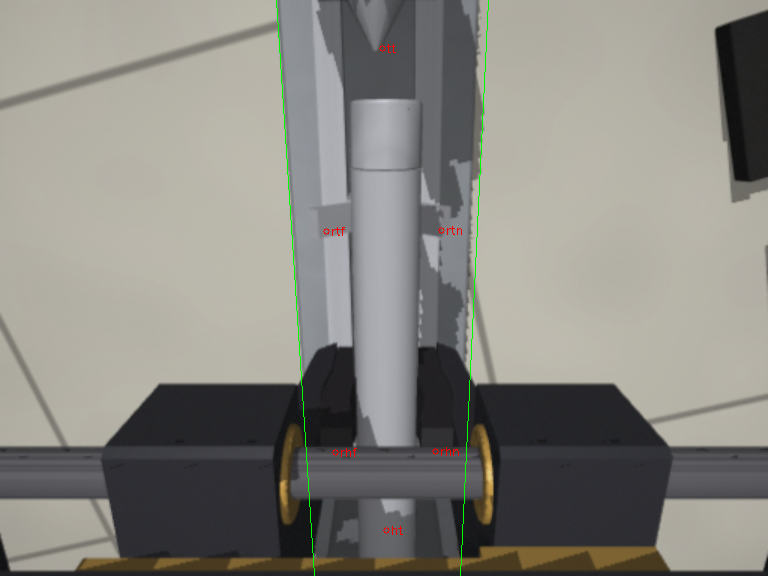

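View pics/s5.png

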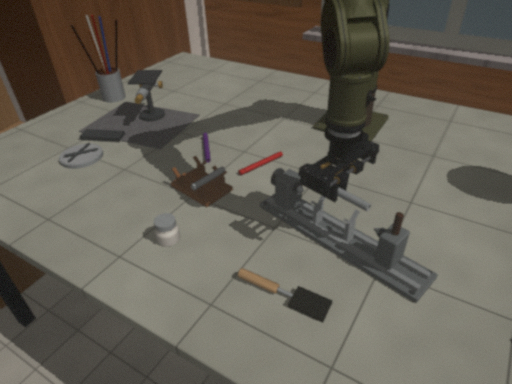

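```bash
python3 -m creep '[2,-2,15,0,0,-0.3,1,-1,12,0,0,0,0,0,6,0,0,0,0,0,0,0,0,0]' && python3 go.py 557.5 168 65 76.1
```

```text
clock: 8.88
tool_pos: [0.5606, 0.1687, 0.0873]
eef_rot: [0.789, 0.615, 0.004, 0.003]
contact_force: [-0.5, 0.9, -3.2]
opening: 0.183
clock 8.8833 pos [560.6 168.7  87.3] yaw 75.8 F [-0.5  0.9 -3.2] open 16.1
q [-0.21  0.86 -0.28  1.81  0.43  0.52 -1.02]
shift [-1.5 -3.1 22.3] turn [ 0.6 -0.2 -0.3]
```

```bash
python3 -m creep '[-1,-3,5,0.6,-0.2,0,0,-2,6,0,0,0,0,0,4,0,0,0,0,0,0,0,0,0]' && python3 go.py 557.5 168 65 76.1
```

```text
clock: 9.22
tool_pos: [0.5562, 0.169, 0.0723]
eef_rot: [0.789, 0.614, 0.0, -0.0]
contact_force: [0.4, 0.2, -1.8]
opening: 0.184
clock 9.2167 pos [556.2 169.   72.3] yaw 75.8 F [ 0.4  0.2 -1.8] open 16.2
q [-0.22  0.88 -0.27  1.82  0.44  0.5  -1.03]
shift [-0.7  1.5  7.3] turn [ 0.  -0.1 -0.3]
```

```bash
python3 -m creep '[-1,1,3,0,0,0,0,0,3,0,0,0,0,0,0,0,0,0]' && python3 go.py 557.5 168 65 76.1;python3 -c "
from h import *
shot('wrist','w6')"
```

```text
clock: 9.47
tool_pos: [0.5574, 0.1678, 0.0659]
eef_rot: [0.789, 0.614, 0.001, -0.0]
contact_force: [0.1, -0.4, -3.1]
opening: 0.186
clock 9.4667 pos [557.4 167.8  65.9] yaw 75.8 F [ 0.1 -0.4 -3.1] open 16.4
q [-0.22  0.89 -0.26  1.82  0.44  0.49 -1.03]
shift [0.2 0.1 0.9] turn [ 0.1 -0.1 -0.3]
```

View pics/w6.png

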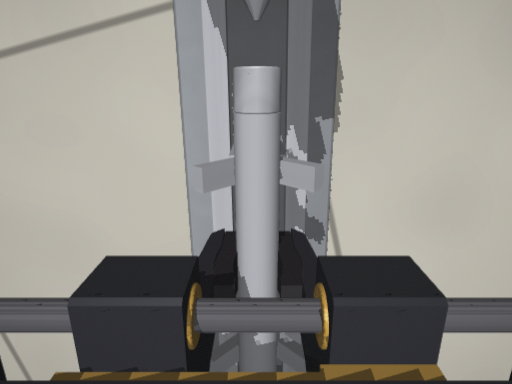

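The rod is centred in the V, with the rest horns at (213,175) and (303,175) and the tail tip in line at (257,15). I'm lowering gently until it touches.

```bash
python3 -m creep '[0,0,1.5,0,0,0,0,0,1,0,0,0]' && python3 go.py 557.5 168 65 76.1
```

```text
clock: 9.68
tool_pos: [0.5582, 0.1677, 0.0647]
eef_rot: [0.789, 0.614, 0.001, 0.001]
contact_force: [-3.5, -1.3, 9.3]
opening: 0.185
clock 9.6833 pos [558.2 167.7  64.7] yaw 75.8 F [-3.5 -1.3  9.3] open 16.3
q [-0.22  0.89 -0.26  1.82  0.44  0.49 -1.03]
shift [ 0.1 -0.7 -0.3] turn [ 0.2 -0.1 -0.3]
```

```bash
python3 -m creep '[0,0,-0.5,0,0,0,0,0,0,0,0,0,0,0,0,0,0,0,0,0,0,0,0,0]' 40 && python3 go.py 557.5 168 65 76.1;python3 -c "
from h import *
shot('wrist','w7')"
```

```text
clock: 10.02
tool_pos: [0.5595, 0.1685, 0.0668]
eef_rot: [0.789, 0.614, 0.003, 0.001]
contact_force: [0.4, 0.1, -0.6]
opening: 0.446
clock 10.0167 pos [559.5 168.5  66.8] yaw 75.8 F [ 0.4  0.1 -0.6] open 39.3
q [-0.22  0.89 -0.26  1.82  0.44  0.49 -1.03]
shift [-1.  -1.8  1.8] turn [ 0.3 -0.2 -0.3]
```

View pics/w7.png

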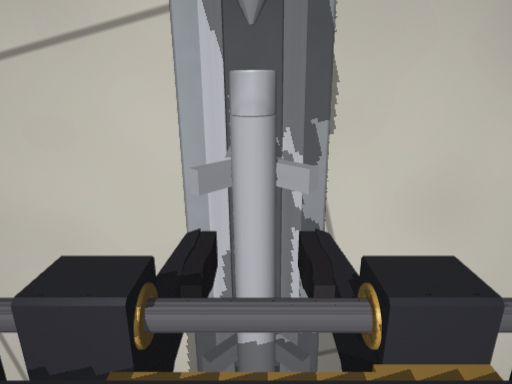

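```bash
python3 -m creep '[0,-1,-25,0,0,0,0,0,-35,0,0,0,0,0,-35,0,0,0,0,0,-35,0,0,0,0,0,0,0,0,0]' 60 && python3 go.py 592 308 200 76.1;python3 -c "
from h import *
shot('wrist','w8');shot('scene','s8')
print([(d['xy'],d['score']) for d in find_in('tail_post','wrist')])"
```

```text
clock: 10.48
tool_pos: [0.5562, 0.1687, 0.1993]
eef_rot: [0.789, 0.615, 0.0, -0.0]
contact_force: [0.5, 1.4, 0.8]
opening: 0.681
clock 10.4833 pos [556.2 168.7 199.3] yaw 75.9 F [0.5 1.4 0.8] open 60.0
q [-0.16  0.7  -0.37  1.74  0.34  0.77 -0.94]
shift [143.9   0.7  -0.6] turn [-0.  -0.  -0.2]
[([258.8, 12.9], 0.84)]
```

View pics/w8.png

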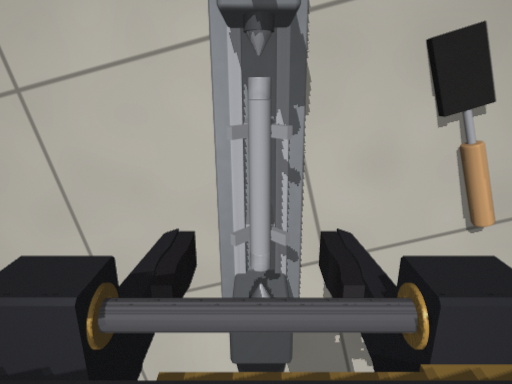

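The rod lies on both rests (rest rows about 131 and 237). The tail tip is at (259,53), and the block above it hides the post.

```bash
python3 -c "
from h import *
print('tt',back('w8',(259.5,53),.085));a=back('w8',(259.5,79),.0825);b=back('w8',(260,270),.0825);print('rod',a,b,np.linalg.norm(a-b),(a+b)/2)
a=back('w8',(261,129),.091);b=back('w8',(261,236),.091);print('rests',a,b,np.linalg.norm(a-b),(a+b)/2,np.degrees(np.arctan2(*(a-b)[1::-1])))
"
python3 -m creep '[28,0,0,0,0,0,32,0,0,0,0,0,32,0,0,0,0,0,0,0,0,0,0,0,0,0,0,0,0,0]' && python3 go.py 592 308 200 76.1;python3 -c "
from h import *
shot('wrist','w9')
print([(d['xy'],d['score']) for d in find_in('tail_post','wrist')])"
```

```text
tt [0.58099435 0.26302799 0.085     ]
rod [0.57665941 0.24558439 0.0825    ] [0.53781227 0.08803632 0.0825    ] 0.16226673969257646 [0.55723584 0.16681036 0.0825    ]
rests [0.56893945 0.21017688 0.091     ] [0.54755628 0.12398982 0.091     ] 0.08880005566087178 [0.55824787 0.16708335 0.091     ] 76.06616261400177
clock: 11.05
tool_pos: [0.5715, 0.2528, 0.182]
eef_rot: [0.79, 0.613, -0.015, -0.002]
contact_force: [0.2, -1.1, -0.5]
opening: 0.675
clock 11.05 pos [571.5 252.8 182. ] yaw 75.6 F [ 0.2 -1.1 -0.5] open 59.5
q [-0.3   0.78 -0.35  1.59  0.33  0.86 -1.03]
shift [ 58.2   5.7 -19.3] turn [-1.2  1.2 -0.5]
[([269.7, 114.6], 0.7)]
```

View pics/w9.png

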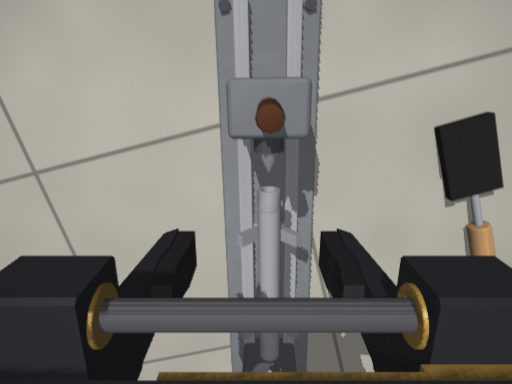

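```bash
python3 -c "
from h import *
print(back('w9',(269.5,113),.153))"
python3 -m creep '[5,0,-6,-0.5,0.5,-7,5,0,-5,-0.5,0.5,-7,5,2,-3,0,0,-7,5,3,0,0,0,-7,5,4,0,0,0,-7]' && python3 go.py 592 308 195 166.1
```

```text
[0.59152072 0.31058505 0.153     ]
clock: 11.57
tool_pos: [0.5786, 0.2694, 0.1925]
eef_rot: [0.564, 0.826, -0.008, -0.002]
contact_force: [-0.2, -0.7, 0.3]
opening: 0.682
clock 11.5667 pos [578.6 269.4 192.5] yaw 111.3 F [-0.2 -0.7  0.3] open 60.1
q [-0.23  0.81 -0.53  1.54  0.47  0.94 -0.54]
shift [31.1 26.4 -3. ] turn [ -0.9  -0.1 -54.8]
```

```bash
python3 -m creep '[6,6,0,-0.4,0,-7,6,6,0,-0.3,0,-7,5,7,0,0,0,-7,4,7,0,0,0,-7,3,7,0,0,0,-7]' && python3 go.py 592 309 195 166.1
```

```text
clock: 11.98
tool_pos: [0.5926, 0.2987, 0.1886]
eef_rot: [0.283, 0.959, -0.008, 0.0]
contact_force: [-0.0, -0.2, -0.5]
opening: 0.685
clock 11.9833 pos [592.6 298.7 188.6] yaw 147.1 F [-0.  -0.2 -0.5] open 60.4
q [-0.21  0.88 -0.68  1.46  0.61  1.04 -0.03]
shift [ 6.1  8.2 -6.5] turn [ -0.9   0.1 -19. ]
```

```bash
python3 -m creep '[0,4,-2,-0.4,0,-7,0,2,-2,-0.3,0,-6,0,1,0,0,0,-5,0,0,0,0,0,0]' && python3 go.py 592 309.5 112 166.1;python3 -c "
from h import *
shot('wrist','w10')"
```

```text
clock: 12.32
tool_pos: [0.5959, 0.2994, 0.1891]
eef_rot: [0.122, 0.993, -0.005, -0.001]
contact_force: [-0.3, 0.3, 0.2]
opening: 0.676
clock 12.3167 pos [595.9 299.4 189.1] yaw 166.0 F [-0.3  0.3  0.2] open 59.6
q [-0.17  0.9  -0.76  1.45  0.67  1.07  0.25]
shift [ 6.2  9.7 77. ] turn [-0.6 -0.  -0.1]
```

View pics/w10.png

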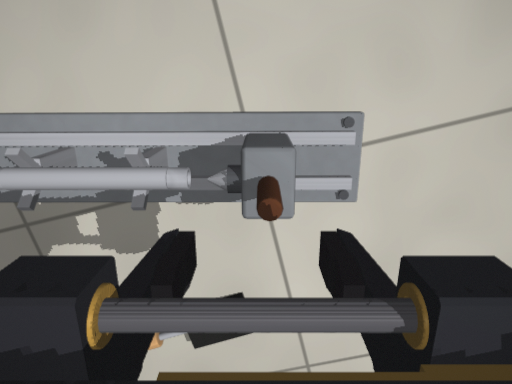

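```bash
python3 -c "
from h import *
print('post',back('w10',(269.5,210),.153), 'base',back('w10',(268.5,178),.101),'tt',back('w10',(210,180),.085))"
python3 -m creep '[6,8,0,-0.6,0,0,1,2,0,0,0,0,0,0,0,0,0,0]' && python3 go.py 592 309.5 112 166.1
```

```text
post [0.59129456 0.30714316 0.153     ] base [0.58664552 0.30884647 0.101     ] tt [0.58171599 0.26340247 0.085     ]
clock: 12.62
tool_pos: [0.5912, 0.3087, 0.1879]
eef_rot: [0.128, 0.992, -0.001, -0.0]
contact_force: [0.7, -0.0, -0.0]
opening: 0.68
clock 12.6167 pos [591.2 308.7 187.9] yaw 165.3 F [ 0.7 -0.  -0. ] open 59.9
q [-0.18  0.9  -0.76  1.46  0.67  1.06  0.23]
shift [-0.6  1.2 75.9] turn [-0.2 -0.  -0.8]
```

```bash
python3 -m creep '[0,0,20,0,0,-0.8,0,0,20,0,0,0,0,0,10,0,0,0,0,0,0,0,0,0]' && python3 go.py 592 308.5 112 166.1
```

```text
clock: 12.95
tool_pos: [0.5914, 0.3101, 0.138]
eef_rot: [0.122, 0.993, -0.0, 0.001]
contact_force: [0.2, -0.1, 0.6]
opening: 0.68
clock 12.95 pos [591.4 310.1 138. ] yaw 166.0 F [ 0.2 -0.1  0.6] open 59.9
q [-0.2   0.95 -0.73  1.5   0.72  0.97  0.19]
shift [-0.9 -1.4 26. ] turn [-0.   0.2 -0.1]
```

```bash
python3 -m creep '[-1,-1,14,0,0,0,0,0,9,0,0,0,0,0,0,0,0,0,0,0,0,0,0,0]' && python3 go.py 592 308.5 112 166.1;python3 -c "
from h import *
shot('wrist','w11');shot('scene','s11')"
```

```text
clock: 13.28
tool_pos: [0.5927, 0.3093, 0.114]
eef_rot: [0.123, 0.992, -0.0, 0.002]
contact_force: [-0.2, -0.3, -0.4]
opening: 0.679
clock 13.2833 pos [592.7 309.3 114. ] yaw 165.9 F [-0.2 -0.3 -0.4] open 59.8
q [-0.2   0.98 -0.71  1.51  0.75  0.93  0.18]
shift [ 0.5 -0.9  2. ] turn [ 0.   0.2 -0.2]
```

View pics/w11.png

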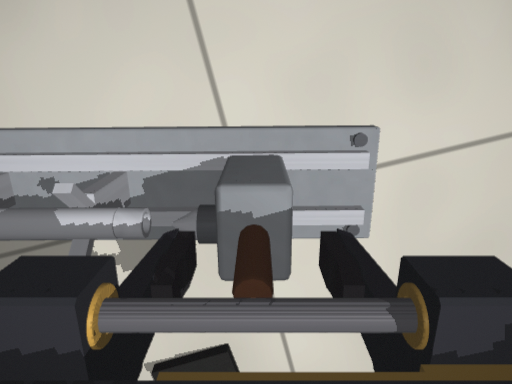

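View pics/s11.png

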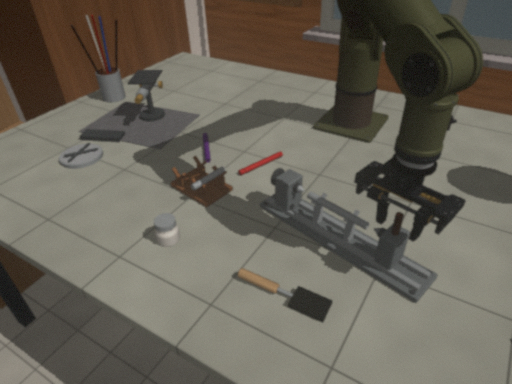

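The post (253,265) is between the fingers and the rod lies in the rests. I'm closing on the post.

```bash
python3 -m creep '[0,0,0,0,0,0,0,0,0,0,0,0,0,0,0,0,0,0,0,0,0,0,0,0,0,0,0,0,0,0]' 5 50 && python3 -m creep '[0,0,0,0,0,0,0,0,0,0,0,0,0,0,0,0,0,0,0,0,0,0,0,0,0,0,0,0,0,0]' && python3 go.py 581 263 114 166.1
```

```text
clock: 13.8
tool_pos: [0.5938, 0.3105, 0.1168]
eef_rot: [0.123, 0.992, 0.001, 0.003]
contact_force: [0.3, 0.4, 0.5]
opening: 0.326
clock: 14.22
tool_pos: [0.5935, 0.3086, 0.1168]
eef_rot: [0.123, 0.992, -0.0, 0.003]
contact_force: [-0.5, -1.2, 0.4]
opening: 0.165
clock 14.2167 pos [593.5 308.6 116.8] yaw 165.9 F [-0.5 -1.2  0.4] open 14.5
q [-0.2   0.98 -0.71  1.51  0.75  0.94  0.18]
shift [  1.  -47.3   2.8] turn [ 0.   0.4 -0.2]
```

```bash
python3 -m creep '[0,-6,0,0,0,0,0,-6,0,0,0,0,0,-6,0,0,0,0,0,-4,0,0,0,0]' && python3 go.py 581 263 116 166.1
```

```text
clock: 14.55
tool_pos: [0.5904, 0.2958, 0.1169]
eef_rot: [0.121, 0.993, 0.009, 0.006]
contact_force: [2.4, 4.6, -3.8]
opening: 0.166
clock 14.55 pos [590.4 295.8 116.9] yaw 166.0 F [ 2.4  4.6 -3.8] open 14.6
q [-0.17  0.97 -0.72  1.55  0.76  0.89  0.18]
shift [  1.2 -34.1   0.2] turn [ 1.2  0.5 -0. ]
```

```bash
python3 -m creep '[1,-6,0,1,0.4,0,0,-6,0,0.3,0,0,0,-6,0,0,0,0,0,-5,0,0,0,0]' && python3 go.py 581 263 116 166.1
```

```text
clock: 14.88
tool_pos: [0.5869, 0.2815, 0.1169]
eef_rot: [0.12, 0.993, 0.008, 0.003]
contact_force: [3.2, 6.3, -5.7]
opening: 0.163
clock 14.8833 pos [586.9 281.5 116.9] yaw 166.2 F [ 3.2  6.3 -5.7] open 14.4
q [-0.15  0.96 -0.72  1.58  0.76  0.88  0.18]
shift [  1.3 -19.4   0.5] turn [1.  0.3 0.1]
```

```bash
python3 -m creep '[1,-6,0,0.8,0.3,0,0,-5,0,0.3,0,0,0,-4,0,0.3,0,0,0,-4,0,0,0,0]' && python3 go.py 581 263 116 166.1;python3 -c "
from h import *
shot('wrist','w12')"
```

```text
clock: 15.22
tool_pos: [0.5846, 0.2723, 0.1169]
eef_rot: [0.119, 0.993, 0.007, 0.002]
contact_force: [3.4, 6.4, -5.9]
opening: 0.169
clock 15.2167 pos [584.6 272.3 116.9] yaw 166.3 F [ 3.4  6.4 -5.9] open 14.9
q [-0.13  0.95 -0.72  1.6   0.76  0.88  0.19]
shift [ 1.3 -9.9  0.7] turn [0.9 0.1 0.2]
```

View pics/w12.png

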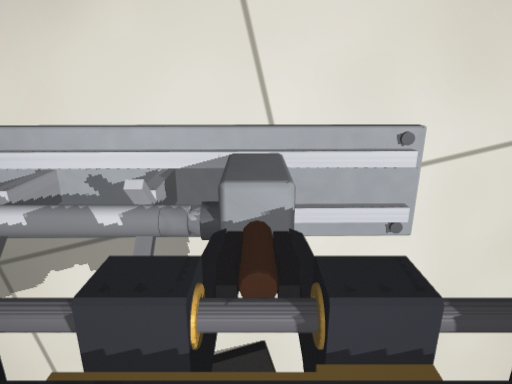

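```bash
python3 -m creep '[1,-5,0,0.6,0,0,0,-5,0,0.3,0,0,0,-5,0,0,0,0]' && python3 go.py 581 263 116 166.1
```

```text
clock: 15.52
tool_pos: [0.5829, 0.2649, 0.1169]
eef_rot: [0.118, 0.993, 0.008, 0.004]
contact_force: [4.4, 6.2, -6.1]
opening: 0.167
clock 15.5167 pos [582.9 264.9 116.9] yaw 166.4 F [ 4.4  6.2 -6.1] open 14.7
q [-0.12  0.95 -0.72  1.61  0.77  0.87  0.19]
shift [ 1.4 -2.3  0.9] turn [0.9 0.3 0.3]
```

```bash
python3 -m creep '[0.5,-5,0,0.6,0,0,0,-5,0,0.3,0,0]' && python3 go.py 581 263 116 166.1
```

```text
clock: 15.68
tool_pos: [0.5818, 0.2607, 0.1169]
eef_rot: [0.118, 0.993, 0.006, 0.004]
contact_force: [3.6, 8.1, -7.2]
opening: 0.166
clock 15.6833 pos [581.8 260.7 116.9] yaw 166.5 F [ 3.6  8.1 -7.2] open 14.7
q [-0.12  0.94 -0.72  1.62  0.77  0.86  0.19]
shift [1.3 2.1 0.9] turn [0.8 0.4 0.4]
```

```bash
python3 -m creep '[0.5,-5,0,0.6,0,0,0,-6,0,0.3,0,0]' && python3 go.py 581 263 116 166.1;python3 -c "
from h import *
shot('scene','s13');shot('wrist','w13')"
```

```text
clock: 15.85
tool_pos: [0.5814, 0.2587, 0.117]
eef_rot: [0.117, 0.993, 0.008, 0.006]
contact_force: [5.9, 14.9, -15.4]
opening: 0.167
clock 15.85 pos [581.4 258.7 117. ] yaw 166.6 F [  5.9  14.9 -15.4] open 14.7
q [-0.11  0.94 -0.72  1.63  0.77  0.85  0.19]
shift [1.4 4.1 1. ] turn [1.  0.5 0.5]
```

```bash
python3 -c "
import cv2
a=cv2.imread('pics/s13.png')
cv2.imwrite('pics/s13c.png',cv2.resize(a[150:290,255:440],None,fx=4.2,fy=4.2,interpolation=cv2.INTER_CUBIC))"
```

```text
(no output)
```

View pics/s13c.png

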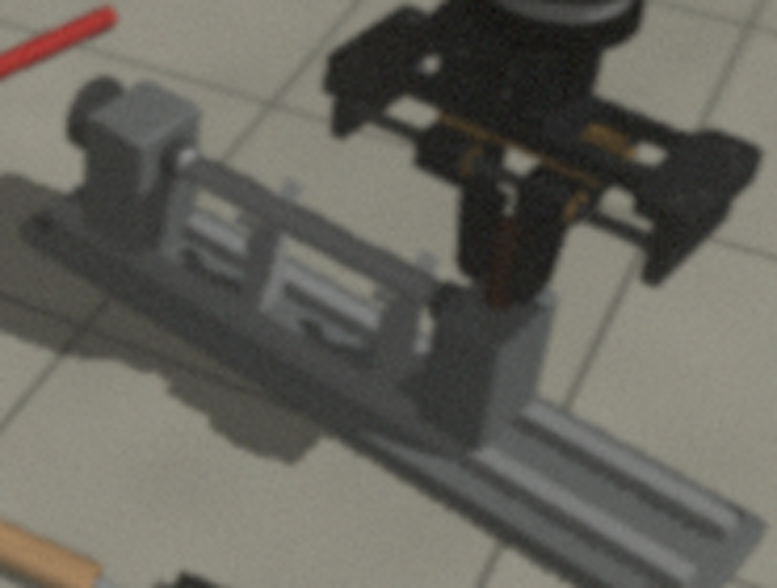

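View pics/w13.png

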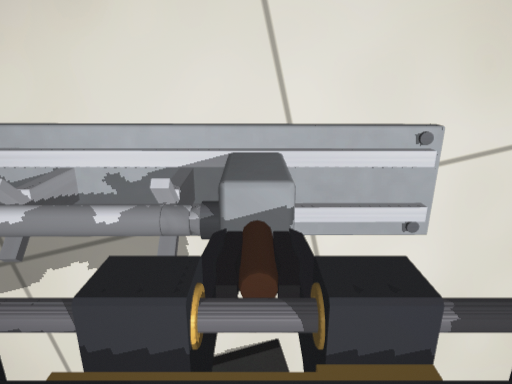

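```bash
python3 -m creep '[0,-8,0.5,0.5,0,0,0,-9,1,0,0,0]' && python3 go.py 581 263 116 166.1
```

```text
clock: 16.12
tool_pos: [0.5814, 0.2586, 0.1169]
eef_rot: [0.114, 0.993, 0.02, 0.009]
contact_force: [7.6, 18.2, -10.1]
opening: 0.168
clock 16.1167 pos [581.4 258.6 116.9] yaw 166.9 F [  7.6  18.2 -10.1] open 14.8
q [-0.1   0.94 -0.72  1.65  0.78  0.82  0.19]
shift [1.4 4.1 1.1] turn [2.4 0.7 0.8]
```

```bash
python3 -m creep '[-1,-11,1,2,0.5,0.5,-1,-13,1,1,0,0.3,0,-14,1,1,0,0]' - 60 && python3 go.py 581 263 116 166.1
```

```text
clock: 16.37
tool_pos: [0.5811, 0.2579, 0.1169]
eef_rot: [0.114, 0.993, 0.022, 0.007]
contact_force: [15.9, 28.4, -22.1]
opening: 0.165
clock 16.3667 pos [581.1 257.9 116.9] yaw 166.9 F [ 15.9  28.4 -22.1] open 14.5
q [-0.09  0.94 -0.73  1.65  0.78  0.82  0.2 ]
shift [1.3 4.9 1.2] turn [2.6 0.4 0.8]
```

```bash
python3 -m creep '[0,-14,1,2,0,0,0,-14,1,1,0,0]' && python3 go.py 581 263 116 166.1; python3 -m creep '[0,0,0,0,0,0,0,0,0,0,0,0,0,0,0,0,0,0]' && python3 go.py 581 263 116 166.1; python3 -c "
from h import *
shot('scene','s14');shot('top','t14')"
```

```text
clock: 16.53
tool_pos: [0.5812, 0.2579, 0.117]
eef_rot: [0.109, 0.994, 0.023, 0.01]
contact_force: [11.7, 27.1, -19.4]
opening: 0.167
clock 16.5333 pos [581.2 257.9 117. ] yaw 167.5 F [ 11.7  27.1 -19.4] open 14.7
q [-0.09  0.94 -0.73  1.65  0.79  0.82  0.2 ]
shift [1.3 4.9 1.2] turn [2.7 0.8 1.4]
clock: 16.78
tool_pos: [0.5817, 0.2599, 0.1169]
eef_rot: [0.109, 0.994, 0.024, 0.01]
contact_force: [2.0, 2.7, -1.7]
opening: 0.165
clock 16.7833 pos [581.7 259.9 116.9] yaw 167.5 F [ 2.   2.7 -1.7] open 14.5
q [-0.1   0.94 -0.73  1.65  0.79  0.82  0.2 ]
shift [1.4 2.8 1. ] turn [2.8 0.8 1.4]
```

```bash
python3 -m creep '[0,0,0,0,0,0,0,0,0,0,0,0,0,0,0,0,0,0,0,0,0,0,0,0]' 40 && python3 go.py 582 260 116 166.1; python3 -c "
from h import *
shot('scene','s15');shot('wrist','w15')
import cv2
a=cv2.imread('pics/s15.png')
cv2.imwrite('pics/s15c.png',cv2.resize(a[150:290,255:440],None,fx=4.2,fy=4.2,interpolation=cv2.INTER_CUBIC))"
```

```text
clock: 17.22
tool_pos: [0.5811, 0.2576, 0.1171]
eef_rot: [0.109, 0.994, 0.023, 0.01]
contact_force: [-0.5, -0.2, 0.8]
opening: 0.439
clock 17.2167 pos [581.1 257.6 117.1] yaw 167.5 F [-0.5 -0.2  0.8] open 38.7
q [-0.09  0.94 -0.73  1.66  0.79  0.82  0.2 ]
shift [-0.4  2.5  1.2] turn [2.7 0.8 1.4]
```

View pics/s15c.png

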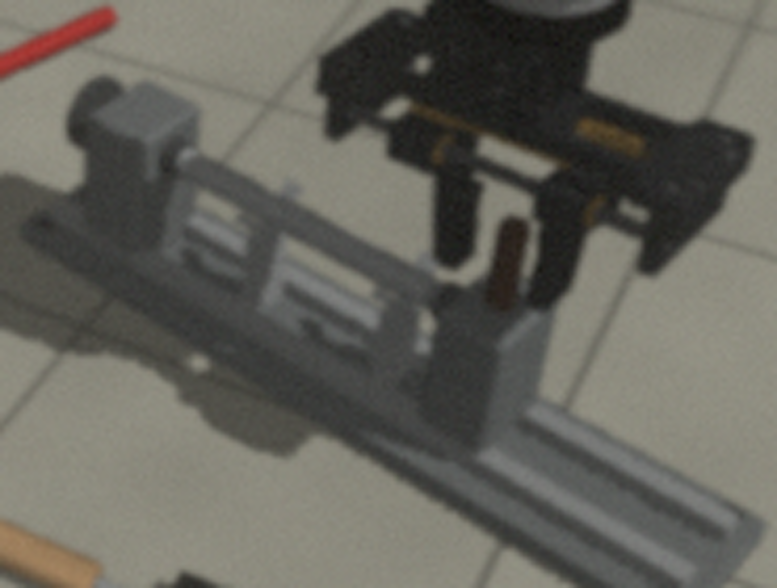

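View pics/w15.png

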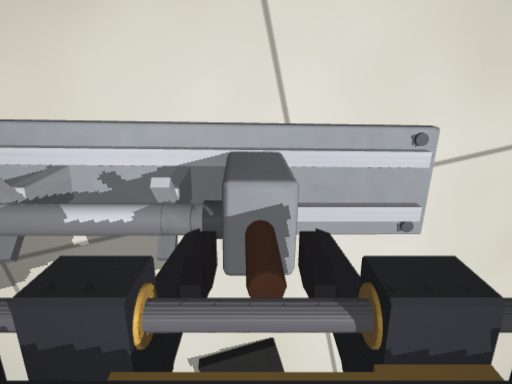

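```bash
python3 -m creep '[0,1,-15,0,0,0,0,0,-25,1,0,0,0,0,-30,1,0.5,0,0,0,-15,0,0,0,0,0,0,0,0,0]' && python3 go.py 557 160 200 166.1; python3 -c "
from h import *
shot('wrist','w16')"
```

```text
clock: 17.73
tool_pos: [0.578, 0.2541, 0.2032]
eef_rot: [0.109, 0.994, 0.003, 0.001]
contact_force: [-0.3, 1.2, 0.3]
opening: 0.451
clock 17.7333 pos [578.  254.1 203.2] yaw 167.5 F [-0.3  1.2  0.3] open 39.7
q [-0.07  0.84 -0.79  1.57  0.67  1.02  0.29]
shift [  0.1 -96.4   2.6] turn [0.4 0.  1.4]
```

View pics/w16.png

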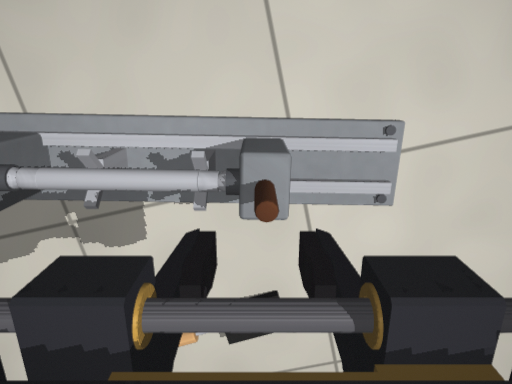

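```bash
python3 -m creep '[-15,-28,0,0,0,1,-15,-30,0,0,0,0,0,-28,0,0,0,0,0,-5,10,0,0,0,0,0,0,0,0,0]' && python3 -c "
from h import *
shot('wrist','w17')
a=cv2.imread('pics/w17.png')
cv2.imwrite('pics/w17c.png',cv2.resize(a[90:240,130:400],None,fx=2.9,fy=2.9,interpolation=cv2.INTER_CUBIC))"
```

```text
clock: 18.2
tool_pos: [0.5838, 0.1554, 0.1851]
eef_rot: [0.116, 0.993, 0.002, -0.002]
contact_force: [-0.1, -0.7, -0.1]
opening: 0.452
```

View pics/w17c.png

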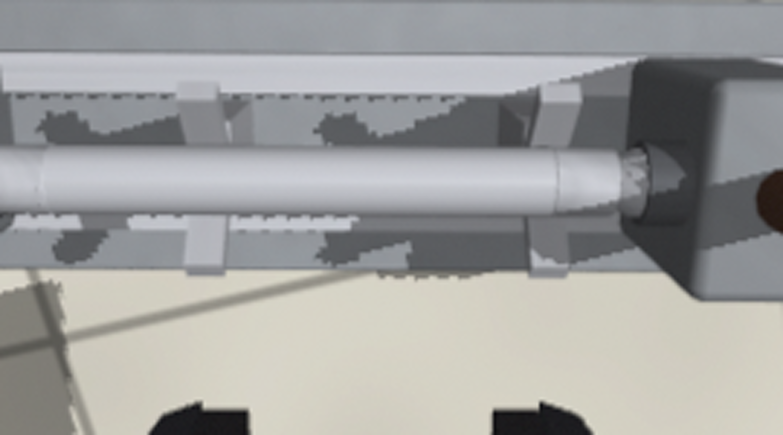

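```bash
python3 -c "
from h import *
a=cv2.imread('pics/w17.png')
b=cv2.resize(a[125:180,325:390],None,fx=10,fy=10,interpolation=cv2.INTER_CUBIC)
c=cv2.resize(a[125:180,75:155],None,fx=9,fy=9,interpolation=cv2.INTER_CUBIC)
cv2.imwrite('pics/w17t.png',b);cv2.imwrite('pics/w17h.png',c)"
```

```text
(no output)
```

View pics/w17t.png

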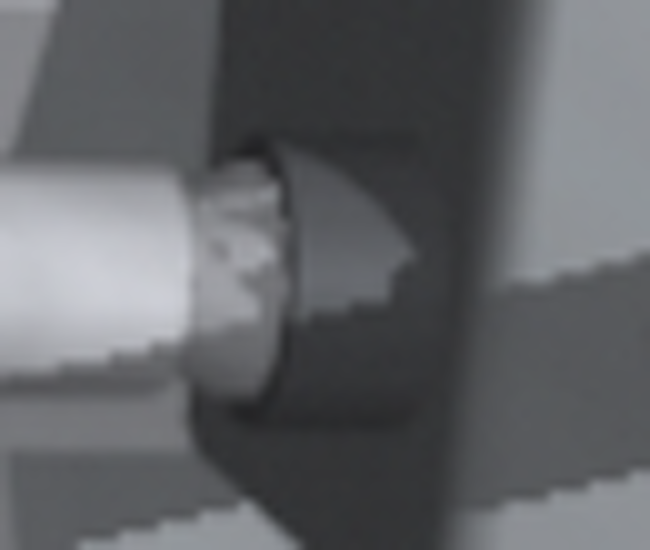

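View pics/w17h.png

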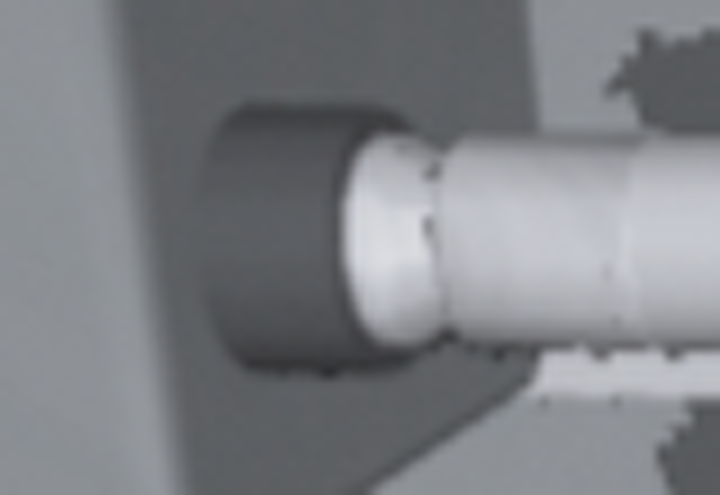

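```bash
python3 -c "
from h import *
p=back('w16',(266.5,211),.153);print('post now',p,'was',back('w10',(269.5,210),.153))
u=np.array([np.cos(np.radians(76.1)),np.sin(np.radians(76.1)),0])
print('travel',(back('w10',(269.5,210),.153)-p)@u)
a=back('w17',(125,145),.085);b=back('w17',(344,146),.085);c=back('w17',(118.5,145),.085);d=back('w17',(351,146),.085)
print('rod len',np.linalg.norm(a-b),'bases',np.linalg.norm(c-d),'mid',(a+b)/2, (a-c)@u,(d-b)@u)
print('rods short:',[(x['xy'],round(x['score'],2)) for x in find_in('tail_tip','wrist')])
"
```

```text
post now [0.57914652 0.25977168 0.153     ] was [0.59129456 0.30714316 0.153     ]
travel 0.04890257169968243
rod len 0.1630867233268642 bases 0.1731420504357329 mid [0.54741845 0.14675468 0.085     ] 0.004824096656262924 0.005230817334770993
rods short: [([390.4, 154.4], 0.9)]
```

```bash
python3 -m creep '[-15,0,-25,0,0,0,-15,0,-25,0,0,0,-15,0,0,0,0,0,0,0,0,0,0,0]' && python3 -c "
from h import *
shot('scene','s18');shot('wrist','w18')
a=cv2.imread('pics/s18.png')
cv2.imwrite('pics/s18c.png',cv2.resize(a[130:320,140:440],None,fx=2.6,fy=2.6,interpolation=cv2.INTER_CUBIC))"
```

```text
clock: 18.63
tool_pos: [0.6272, 0.1555, 0.2374]
eef_rot: [0.109, 0.994, 0.006, -0.004]
contact_force: [-0.4, -0.2, -0.0]
opening: 0.454
```

View pics/s18c.png

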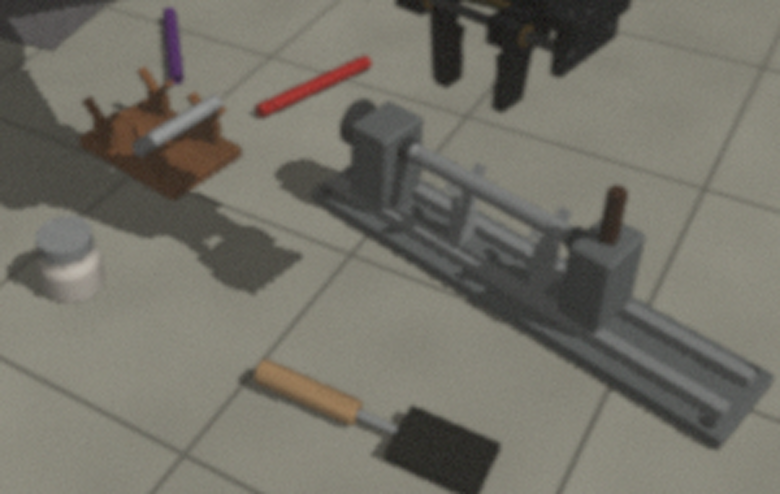

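View pics/w18.png

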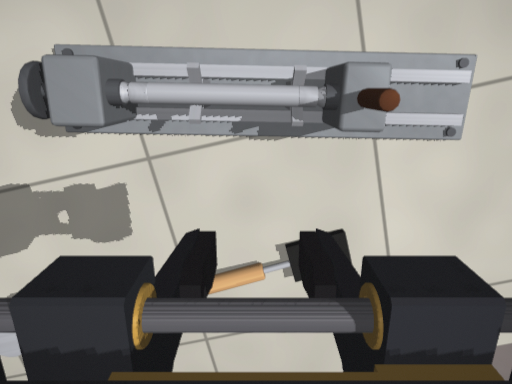

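The rod is held level between both cones (wrist view, about (127,92) to (320,95)). The short rod, jar and paddle are untouched, and the gripper is clear of everything.

```bash
python3 -c "
from plant import *
print(finish_job())"
```

```text
the job is handed in; nothing more can be done
None
```

The long steel mandrel is mounted between the two cone points, and I handed the job in at about 18.7 s of the 53 s allowed. No verdict was reported back.

- **Mandrel:** I took it from the rack and lowered it onto the two V-rests until I felt contact at about 9 N, then released it.
- **Tailstock:** I gripped the wooden post and slid it about 49–50 mm towards the headstock. I pressed to about 32 N, where it stopped advancing, then let go and backed the arm away.

**Last checks**
- **Cones:** Pictures taken after release show both cones inside the mandrel's ends. About 4.8 mm of cone shows at the head and 5.2 mm at the tail, against 5.2 mm expected when fully home.
- **Position:** The mandrel's middle is within about 2 mm of where it should be.
- **Bystanders:** The short mandrel, jar and paddle look undisturbed.

**What is less certain**
- **Lift off the rests:** I inferred it from the cone fit, because 2.5 mm is too small to see directly in the pictures.
- **Picture measurements:** They are good to about 1–2 mm; the mandrel measured 163 mm in the last one instead of 160 mm. My estimates of the tailstock's starting position also differed, at 16 to 21 mm.
- **Tool movement during the push:** The tool tilted about 2.7 degrees and came back about 2 mm when I eased off. I put that down to give in the gripper, because the post was in the same place after I released it.

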